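# Inspect a flow-cell gasket seam through a loupe

### The arm

A 7-joint arm with a two-finger parallel gripper is mounted at the origin on the work surface. World frame = base frame: x ahead of the robot, y to its left, z up, the work surface at z = 0. Lengths are in m, angles in rad, forces in N, time in s.
With the tool pointing down it reaches from about 0.4 to 0.85 m from the base axis. Payload 10.4 kg.
Tool frame: the origin (TCP) lies midway between the tips of the shut fingers; the grasp point (between the pads) lies 19 mm behind it (manip.grasp_offset is the distance from the TCP to the grasp point, in m); z points along the fingers, y is the line along which they close (so a half turn about z gives the same grasp; the last joint's range is limited). The gripper opens to 85 mm and grips with 20 to 120 N. Pads are 22 mm wide; open, the fingers measure 114 mm over their backs; the gripper's body (76 mm by 85 mm) begins 54 mm behind the grasp point. The pads swing forward as they close: fully open they stand 13 mm farther back than shut.
Start: joints at [1.159, 0.332, -0.065, 1.46, 0.022, 1.35, -0.088], TCP at [0.237, -0.578, 0.231] pointing down, gripper open.
Joint ranges: [-2.6, 2.6], [-0.5, 2.12], [-1.47, 1.34], [0.16, 2.42], [-1.27, 4.41], [0.06, 2.06], [-2.6, 2.6]. Speed limits (rad/s): [2.22, 2.22, 2.79, 2.79, 3.14, 3.14, 3.14].

### API

Orientations are given as a unit quaternion [x, y, z, w].
In Python, from workcell import manip, vision, ticket gives the robot as it stands (manip), with the cameras (vision) and the job (ticket).
- The arm moves only by the tool move_tool, called after "Emit:" by a JSON object that holds its "op" and its "data". Schema: {"type":"object","properties":{"steps":{"type":"string"},"grip_n":{"type":"number"},"only":{"type":"string"},"quiet":{"type":"boolean"},"lines":{"type":"string"}},"required":["steps"],"additionalProperties":false}. steps is a string of 1 to 20 rows, one to a line, with the numbers parted by commas; each row has 7 numbers: a rotation vector rx, ry, rz in fractions of the full range, 1 being 60 degrees, then dx, dy, dz in parts of the range, where 1.0 means 80 cm, then the opening from 0.0 (shut) to 1.0 (fully open); each row is the pose to reach, as a shift and turn from the pose commanded when the call began, along the tool's axes at that moment; what a row does not reach only later rows make up. A row lasts 1/8 s, in which the tool goes at most 0.0625 m and 0.188 rad, less where a joint would pass 70% of its speed; a pose out of reach is approached as far as the arm can. The fingers move at their own pace and stop on an object; grip_n is the grip in N (left out, the last holds). Time passes only in rows, so rows that do not move let the fingers close. The tool returns the time, the measured TCP pose, the force, the opening and the grip force at its end. only (a regular expression) keeps the lines of the reply that match it, lines (a string "A,B") keeps lines A to B, and quiet returns only ok. Input that does not fit is refused with a message, and nothing moves.
- manip.get_obs(): the state, without advancing time (a new reading comes with each control period).
- vision.camera(name): name is "scene" or "top" or "wrist"; returns the picture (420x560x3 uint8, blue, green, red); there is no depth.
- vision.calibration(name): a dict with "fx", "fy", "cx", "cy" (pixels), "k1" (the pictures are not rectified: a ray, as slopes to the right and down, at radius r is drawn at 1 + k1 r^2 times it, then the intrinsics apply), "world_from_camera" (4x4, takes a point from camera to world coordinates); the wrist camera has in their place "tool_from_camera" (4x4, takes a point from camera to tool coordinates, whose origin is the TCP and whose axes are the flange's). Camera axes: x right, y up, looking along -z (the intrinsics and any distortion apply to the point x, -y, -z); pixel columns grow to the right and rows downward; lengths in m; the calibration is good to about 2 mm. A picture is of the moment at which its call begins: read the wrist's pose just before it. calibration takes no time and is no camera call.
- ticket.hand_in(): hands the job in; it is judged then, once.
The state is a dict: "clock": time; "joint_pos": joint angles; "joint_velocities": joint speeds; "tau": joint torques, N m; "position": TCP position; "ee_rot": TCP orientation; "ft_force": force on the tool from outside, world axes, zero at the start; "torque": the same for the moment, N m; "grip_width": opening from 0.0 (shut) to 1.0 (fully open); "grasp_force": force on a finger pad.
Only numpy, scipy, OpenCV 4.12 (cv2) and the standard library are available. Lean on these libraries where they do the work, as an engineer would, in place of code of your own. Each camera call takes 0.05 s, during which the arm holds its last target. There are 200 camera calls.

### The job

Take the loupe by its handle off its sloping rest and hold it level over the round port of the flow cell, with the lens at the focal height marked by the collar on the cell's post, for about a second. Then follow the dark gasket seam slowly (about 2 to 3 cm a second) with the lens centred over it, level and at that same height, round the bend to the square port. Finish there still holding the loupe in the gripper, level, still and in focus over the square port; touch neither the flow cell nor its post, and leave the glassware alone.

Things in the scene. Friction and masses are not known exactly. Their poses are not given: they have to be found in the camera images.
- loupe: loupe, 60 to 130 g: steel-rimmed lens, 68 mm across, 12 mm thick, black handle. Origin: lens centre, mid thickness; z: lens axis, up. Handle along -x from x = -32 to -151 mm, 16 mm wide (y), 14 mm thick, centred on y = z = 0; free to grip from x = -60 to -115 mm. Starts on its rest sloping 15 deg (0.26 rad), handle end higher, lens centre 48 mm above the table. Level: z vertical
- rest: fixed white rest, base 215 x 70 x 8 mm. Origin on the table straight below the resting lens centre; the handle lies above its -x side. Two cork-topped bars at y = 30 and -30 mm carry the lens rim; a forked post (slot 20 mm wide, cheeks up to the middle of the handle's thickness) carries the handle 138 mm from the lens centre
- cell: flow cell, fixed: aluminium block 120 x 165 mm on a steel base 180 x 180 mm (x -70 to 110), top face 20 mm above the table. Origin on the table below the block's centre, z up. On top a dark V-shaped gasket seam (two 66 mm legs), a round port (18 mm) at its start, a square port (16 mm) at its end, both 4 mm high. Focus post, 8 mm thick, top 158 mm above the table, at x = 92, y = 0 mm
- seam_start (a point): point on the gasket seam, on the aluminium top face of the cell, 20 mm above the table; at the centre of the round port, at x = -20, y = 52 mm of the cell
- seam_mid1 (a point): point on the gasket seam, on the aluminium top face of the cell, 20 mm above the table; halfway from the round port to the bend
- seam_bend (a point): point on the gasket seam, on the aluminium top face of the cell, 20 mm above the table; the bend, at x = 20, y = 0 mm of the cell
- seam_mid2 (a point): point on the gasket seam, on the aluminium top face of the cell, 20 mm above the table; halfway from the bend to the square port
- seam_end (a point): point on the gasket seam, on the aluminium top face of the cell, 20 mm above the table; at the centre of the square port, at x = -20, y = -52 mm of the cell
- focus_mark (a point): centre of the steel collar (30 mm diameter, 12 mm thick, as thick as the lens rim) on the focus post. Its height is the focal height: the lens centre must be at the same height above the table. The collar stands 85 to 140 mm above the table, differently every time.
- reagent: amber reagent bottle with a screw cap, 60 mm diameter, 130 mm high, origin under its centre; a bystander
- beaker: glass beaker, 64 mm diameter, 85 mm high, origin under its centre; a bystander
- flask: long-necked glass flask with a stopper, 76 mm diameter, 185 mm high, origin under its centre; a bystander

How it is judged:
By the outcome, as a careful person would: the job done as asked, in the order asked, and still so for the second after the job is handed in, while the arm keeps its last pose, push and grip.
It also fails if it takes over 51 s, if anything falls off the work surface, if the arm or the gripper's body presses on something with over 40 N, if the wrist force passes 120 N, or if a joint passes its speed limit or range.

## Working session

There is one attempt and no reset: what is moved stays moved. The work goes in short steps, Python scripts to look and compute and a tool call to move; the robot and the scene stay as the last step left them, time stands still between calls to the robot, and variables do not carry over. Pictures are saved under pics/ and viewed, at most 12 in all, crops included, and the job is handed in when it is done.

```bash
ls; mkdir -p pics; python3 - <<'E'
from workcell import manip, vision, ticket
import cv2,numpy as np
for n in("scene","top"):
    cv2.imwrite(f"pics/{n}0.png",vision.camera(n)); c=vision.calibration(n); print(n,{k:(np.round(v,4).tolist()) for k,v in c.items()})
o=manip.get_obs();print(o["position"],o["ee_rot"],o["clock"],manip.grasp_offset)
print(vision.calibration("wrist"))
E
```

```text
pics
workcell.py
scene {'fx': 385.1017, 'fy': 385.1017, 'cx': 272.0944, 'cy': 206.0578, 'k1': -0.0039, 'world_from_camera': [[0.1605, -0.8514, 0.4993, 1.1366], [0.987, 0.1439, -0.0719, -0.0827], [-0.0106, 0.5043, 0.8634, 0.9368], [0.0, 0.0, 0.0, 1.0]]}
top {'fx': 530.7463, 'fy': 530.7463, 'cx': 281.0031, 'cy': 217.3916, 'k1': 0.0665, 'world_from_camera': [[-0.0227, 0.9939, -0.1077, 0.4686], [-0.9997, -0.0227, 0.0012, 0.0153], [-0.0012, 0.1077, 0.9942, 1.6353], [0.0, 0.0, 0.0, 1.0]]}
[ 0.2367727  -0.57804486  0.2305951 ] [ 9.81160370e-01  1.93193984e-01 -1.61065107e-04 -6.21852879e-04] 0.1 0.0187
{'fx': 299.7888738178911, 'fy': 299.7888738178911, 'cx': 278.2979146169611, 'cy': 210.8931705376399, 'k1': -0.05955597264779533, 'tool_from_camera': array([[-9.85055112e-04,  9.47428498e-01,  3.19966046e-01,
         8.15243091e-02],
       [ 9.99999160e-01,  1.20288862e-03, -4.83165884e-04,
        -8.88235844e-04],
       [-8.42648644e-04,  3.19965301e-01, -9.47428887e-01,
        -1.42117630e-01],
       [ 0.00000000e+00,  0.00000000e+00,  0.00000000e+00,
         1.00000000e+00]])}
```

View pics/scene0.png

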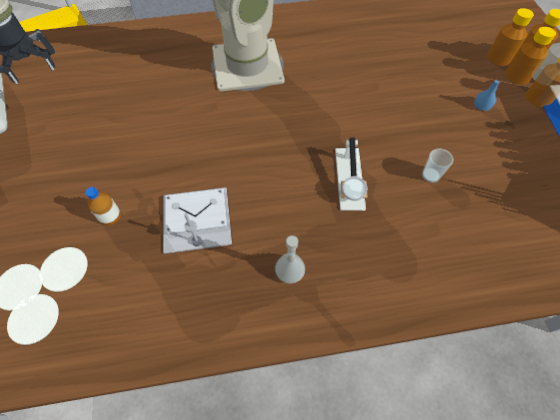

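View pics/top0.png

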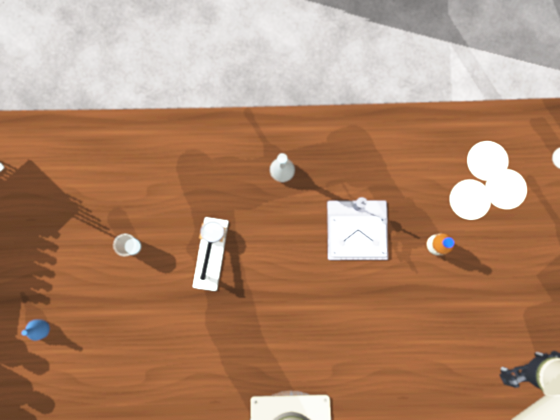

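```bash
cat > h.py <<'E'
import numpy as np,cv2
from scipy.spatial.transform import Rotation as R
from workcell import manip, vision, ticket
def pose(n):
    c=vision.calibration(n)
    if n!="wrist": return c,c["world_from_camera"]
    o=manip.get_obs();T=np.eye(4);T[:3,:3]=R.from_quat(o["ee_rot"]).as_matrix();T[:3,3]=o["position"]
    return c,T@c["tool_from_camera"]
def rays(c,T,px):
    px=np.atleast_2d(px).astype(float)
    d=(px-[c["cx"],c["cy"]])/[c["fx"],c["fy"]];u=d.copy()
    for _ in range(10): u=d/(1+c["k1"]*(u**2).sum(1,keepdims=True))
    v=np.c_[u[:,0],-u[:,1],-np.ones(len(u))]@T[:3,:3].T
    return T[:3,3],v
def onplane(c,T,px,z):
    o,v=rays(c,T,px); return o+v*((z-o[2])/v[:,2])[:,None]
def proj(c,T,P):
    q=(np.atleast_2d(P)-T[:3,3])@T[:3,:3];u=np.c_[q[:,0],-q[:,1]]/-q[:,2:]
    return u*(1+c["k1"]*(u**2).sum(1,keepdims=True))*[c["fx"],c["fy"]]+[c["cx"],c["cy"]]
def tri(obs): # [(c,T,px)..]
    A=0;b=0
    for c,T,p in obs:
        o,v=rays(c,T,p);v=v[0]/np.linalg.norm(v);M=np.eye(3)-np.outer(v,v);A=A+M;b=b+M@o
    return np.linalg.solve(A,b)
def rel(Rt,pt): # target pose (Rotation, TCP) -> row from current pose
    o=manip.get_obs();r=R.from_quat(o["ee_rot"])
    return np.round(np.r_[(r.inv()*Rt).as_rotvec(),r.inv().apply(np.array(pt)-o["position"])],4)
E
python3 - <<'E'
from h import *
c,T=pose("top")
for n,p,z in[("lens",(212,230),.048),("hend",(205,278),.087),("baseTL",(328,201),.006),("TR",(387,201),.006),("BL",(328,260),.006),("BR",(387,260),.006),("bend",(357,230),.02),("flask",(282,172),.05),("beaker",(127,245),.04),("reag",(435,244),.05)]:
    print(n,onplane(c,T,p,z)[0].round(3))
cell=onplane(c,T,(357,230),.02)[0]
t=R.from_matrix(np.array([[1,0,0],[0,-1,0],[0,0,-1.]]))
print(rel(t,[cell[0]-.04-.02,cell[1],.30]))
E
```

```text
lens [0.607 0.221 0.048]
hend [0.465 0.237 0.087]
baseTL [ 0.693 -0.133  0.006]
TR [ 0.689 -0.315  0.006]
BL [ 0.511 -0.127  0.006]
BR [ 0.507 -0.307  0.006]
bend [ 0.6   -0.217  0.02 ]
flask [0.779 0.007 0.05 ]
beaker [0.569 0.476 0.04 ]
reag [ 0.55  -0.442  0.05 ]
[-1.300e-03  3.000e-04  3.888e-01  4.170e-01 -2.189e-01 -6.920e-02]
```

```bash
python3 - <<'E'
from h import *
t=R.from_matrix(np.array([[1,0,0],[0,-1,0],[0,0,-1.]]))
print(rel(t,[.65,-.217,.30]))
E
```

```text
[-1.300e-03  3.000e-04  3.888e-01  5.193e-01 -1.775e-01 -6.920e-02]
```

Units first: shifts go in shares of 80 cm and turns go in shares of 60 degrees. So 0.519 m is 0.6488, -0.178 m is -0.2225, 0.389 rad is 0.3715.

Emit:
{"op": "move_tool", "data": {"steps": "0,0,0.3715,0.6488,-0.2225,-0.0863,1\n0,0,0.3715,0.6488,-0.2225,-0.0863,1\n0,0,0.3715,0.6488,-0.2225,-0.0863,1\n0,0,0.3715,0.6488,-0.2225,-0.0863,1\n0,0,0.3715,0.6488,-0.2225,-0.0863,1\n0,0,0.3715,0.6488,-0.2225,-0.0863,1\n0,0,0.3715,0.6488,-0.2225,-0.0863,1\n0,0,0.3715,0.6488,-0.2225,-0.0863,1\n0,0,0.3715,0.6488,-0.2225,-0.0863,1\n0,0,0.3715,0.6488,-0.2225,-0.0863,1\n0,0,0.3715,0.6488,-0.2225,-0.0863,1\n0,0,0.3715,0.6488,-0.2225,-0.0863,1"}}

```text
clock: 1.6
position: [0.6489, -0.2185, 0.3002]
ee_rot: [1.0, -0.001, -0.0, 0.0]
ft_force: [-0.4, -0.7, -0.2]
grip_width: 1.001
grasp_force: 0.0
```

```bash
python3 - <<'E'
from h import *
import pickle
c,T=pose("wrist");im=vision.camera("wrist");cv2.imwrite("pics/w1.png",im);pickle.dump((c,T),open("w1.pkl","wb"));print(manip.get_obs()["joint_velocities"].round(3))
E
```

```text
[-0.    -0.001 -0.004 -0.004 -0.001  0.    -0.   ]
```

View pics/w1.png

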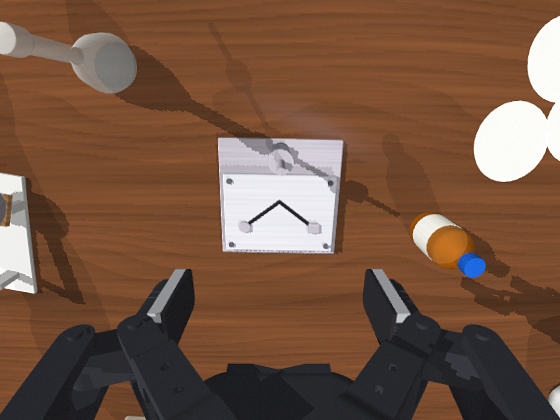

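Converted, -0.16 m is -0.2, 0.06 m is 0.075.

Emit:
{"op": "move_tool", "data": {"steps": "0,0,0,-0.0625,-0.2,0.075,1\n0,0,0,-0.0625,-0.2,0.075,1\n0,0,0,-0.0625,-0.2,0.075,1\n0,0,0,-0.0625,-0.2,0.075,1\n0,0,0,-0.0625,-0.2,0.075,1\n0,0,0,-0.0625,-0.2,0.075,1"}}

```text
clock: 2.4
position: [0.6001, -0.0589, 0.2407]
ee_rot: [1.0, -0.002, 0.0, 0.0]
ft_force: [-0.4, 0.1, -0.1]
grip_width: 0.999
grasp_force: 0.0
```

```bash
python3 - <<'E'
from h import *
import pickle
c,T=pose("wrist");im=vision.camera("wrist");cv2.imwrite("pics/w2.png",im);pickle.dump((c,T),open("w2.pkl","wb"));print(manip.get_obs()["joint_velocities"].round(3))
w1=cv2.imread("pics/w1.png")
a=cv2.resize(w1[125:265,205:355],None,fx=2.6,fy=2.6,interpolation=cv2.INTER_CUBIC)
p=proj(c,T,[.63,-.217,.06])[0].astype(int);x,y=max(p[0]-95,0),max(p[1]-90,0);print(x,y)
b=cv2.resize(im[y:y+182,x:x+195],None,fx=2,fy=2,interpolation=cv2.INTER_CUBIC)
s=np.zeros((max(a.shape[0],b.shape[0]),a.shape[1]+b.shape[1],3),np.uint8);s[:a.shape[0],:a.shape[1]]=a;s[:b.shape[0],a.shape[1]:]=b;print(a.shape,b.shape)
cv2.imwrite("pics/z2.png",s)
E
```

```text
[-0.004  0.004 -0.007  0.002 -0.002 -0.001 -0.001]
328 70
(364, 390, 3) (364, 390, 3)
```

View pics/z2.png

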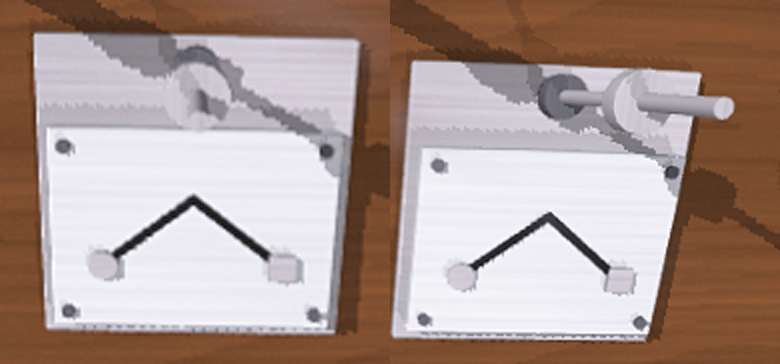

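```bash
python3 - <<'E'
from h import *
im=cv2.imread("pics/w2.png");w1=cv2.imread("pics/w1.png")
b=cv2.resize(im[95:143,400:505],None,fx=7,fy=7,interpolation=cv2.INTER_CUBIC)
a=cv2.resize(w1[130:180,240:345],None,fx=5,fy=5,interpolation=cv2.INTER_CUBIC)
s=np.zeros((600,735,3),np.uint8);s[:336]=b;s[340:590,:525]=a
cv2.imwrite("pics/z3.png",s)
E
```

```text
(no output)
```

View pics/z3.png

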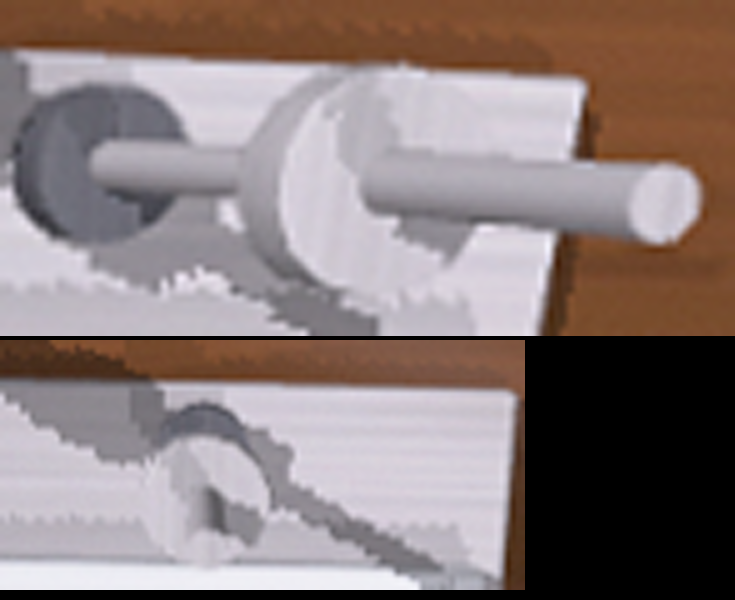

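```bash
python3 - <<'E'
from h import *
import pickle
W1=pickle.load(open("w1.pkl","rb"));W2=pickle.load(open("w2.pkl","rb"))
f1=lambda u,v:((u+.5)/2.6-.5+205,(v+.5)/2.6-.5+125)
f2=lambda u,v:((u-390+.5)/2-.5+328,(v+.5)/2-.5+70)
f3=lambda u,v:((u+.5)/7-.5+400,(v+.5)/7-.5+95)
names=["bend","round","square"];cellp=np.array([[20,0],[-20,52],[-20,-52]])/1000
for W,f,P in((W1,f1,[(193,199),(102,264),(284,267)]),(W2,f2,[(549,216),(461,275),(619,279)])):
    w=np.array([onplane(*W,f(*p),z)[0][:2] for p,z in zip(P,(.02,.024,.024))])
    A,B=cellp-cellp.mean(0),w-w.mean(0)
    th=np.arctan2((A[:,0]*B[:,1]-A[:,1]*B[:,0]).sum(),(A*B).sum());Rm=np.array([[np.cos(th),-np.sin(th)],[np.sin(th),np.cos(th)]])
    t=w.mean(0)-Rm@cellp.mean(0);print("cell",t.round(4),th.round(4),"res mm",((cellp@Rm.T+t-w)*1e3).round(1).tolist(),"post",(t+Rm@[.092,0]).round(4))
    post=t+Rm@[.092,0]
pt=onplane(*W2,f3(665,204),.158)[0];print("posttop",pt.round(4))
for xy in(post,pt[:2]):
  for nm,uv in(("topface",(391,182)),("mid",(370,180))):
    zs=np.arange(.05,.17,.0005);q=proj(*W2,np.c_[np.tile(xy,(len(zs),1)),zs]);i=np.argmin(abs(q[:,0]-f3(*uv)[0]));print(nm,zs[i],q[i],f3(*uv))
# edges model check: left silhouettes
th=np.linspace(0,6.3,200)
for z in (.085,.09,.095,.1,.105,.11,.115,.12):
  r=[]
  for rad,dz in((.015,.006),(.015,-.006),(.004,.006)):
    q=proj(*W2,np.c_[pt[0]+rad*np.cos(th),pt[1]+rad*np.sin(th),np.full(200,z+dz)]);r.append(((q[:,0].min()-400+.5)*7-.5).round(0))
  print(z,r,"meas 281 240 362")
E
```

```text
cell [ 0.5832 -0.2193] -0.0186 res mm [[0.7, -0.4], [-0.6, -0.3], [-0.2, 0.8]] post [ 0.6752 -0.221 ]
cell [ 0.5828 -0.2185] -0.0326 res mm [[0.9, 0.3], [-0.3, 0.1], [-0.6, -0.5]] post [ 0.6748 -0.2215]
posttop [ 0.6736 -0.2207  0.158 ]
topface 0.10300000000000005 [455.52621714 119.47085946] (455.42857142857144, 120.57142857142857)
mid 0.09800000000000005 [452.56659428 119.28425287] (452.42857142857144, 120.28571428571428)
topface 0.10450000000000005 [455.38256276 120.79777141] (455.42857142857144, 120.57142857142857)
mid 0.09950000000000005 [452.41296892 120.58827689] (452.42857142857144, 120.28571428571428)
0.085 [np.float64(229.0), np.float64(188.0), np.float64(308.0)] meas 281 240 362
0.09 [np.float64(247.0), np.float64(205.0), np.float64(327.0)] meas 281 240 362
0.095 [np.float64(266.0), np.float64(222.0), np.float64(347.0)] meas 281 240 362
0.1 [np.float64(285.0), np.float64(240.0), np.float64(367.0)] meas 281 240 362
0.105 [np.float64(305.0), np.float64(258.0), np.float64(388.0)] meas 281 240 362
0.11 [np.float64(325.0), np.float64(277.0), np.float64(410.0)] meas 281 240 362
0.115 [np.float64(347.0), np.float64(297.0), np.float64(433.0)] meas 281 240 362
0.12 [np.float64(369.0), np.float64(317.0), np.float64(457.0)] meas 281 240 362
```

Converted, -0.28 m is -0.35, -0.03 m is -0.0375, 0.11 rad is 0.105.

Emit:
{"op": "move_tool", "data": {"steps": "0,0,0.105,0.025,-0.35,-0.0375,0.7\n0,0,0.105,0.025,-0.35,-0.0375,0.7\n0,0,0.105,0.025,-0.35,-0.0375,0.7\n0,0,0.105,0.025,-0.35,-0.0375,0.7\n0,0,0.105,0.025,-0.35,-0.0375,0.7\n0,0,0.105,0.025,-0.35,-0.0375,0.7\n0,0,0.105,0.025,-0.35,-0.0375,0.7"}}

```text
clock: 3.32
position: [0.6205, 0.2214, 0.2701]
ee_rot: [0.998, -0.056, 0.0, 0.0]
ft_force: [0.5, -0.5, 0.0]
grip_width: 0.698
grasp_force: 0.0
```

```bash
python3 - <<'E'
from h import *
import pickle
c,T=pose("wrist");im=vision.camera("wrist");cv2.imwrite("pics/w3.png",im);pickle.dump((c,T),open("w3.pkl","wb"));print(manip.get_obs()["joint_velocities"].round(3))
cv2.imwrite("pics/z4.png",cv2.resize(im[110:350,180:400],None,fx=2.5,fy=2.5,interpolation=cv2.INTER_CUBIC))
E
```

```text
[ 0.007 -0.006 -0.001  0.004 -0.002 -0.002 -0.003]
```

View pics/z4.png

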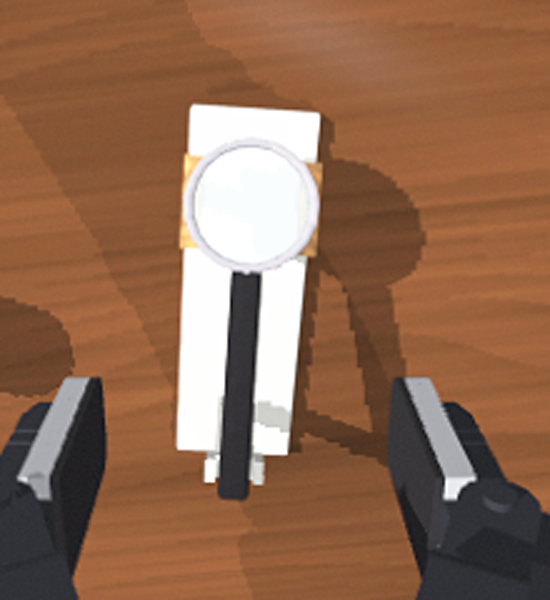

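```bash
python3 - <<'E'
from h import *
import pickle
W=pickle.load(open("w3.pkl","rb"));f=lambda u,v:((u+.5)/2.5-.5+180,(v+.5)/2.5-.5+110)
im=cv2.imread("pics/w3.png")
# handle mask: dark, centreline per row
L=onplane(*W,f(250,205),.050)[0];print("lens",L.round(4))
pts=[]
for r in range(222,290,4):
    row=im[r,255:295].max(1);i=np.where(row<75)[0]
    if len(i)>4:
        p=(255+i.mean(),r);z=.07
        for _ in range(6):
            q=onplane(*W,p,z)[0];s=np.hypot(*(q-L)[:2]);z=.048+s*np.tan(.2618)+.007
        pts.append(q)
pts=np.array(pts);vx,vy,x0,y0=cv2.fitLine(pts[:,:2].astype(np.float32),cv2.DIST_HUBER,0,.001,.001).ravel()
d=np.array([vx,vy])*np.sign(vx);yaw=np.arctan2(d[1],d[0]);n=np.array([-d[1],d[0]]);off=n@(np.array([x0,y0])-L[:2])
print("yaw",yaw,"line offset from lens mm",off*1e3,"near end s",np.hypot(*(pts[-1]-L)[:2]))
Lc=L[:2]+n*off*.7
u=np.array([np.cos(.2618)*d[0],np.cos(.2618)*d[1],-np.sin(.2618)]) # loupe x axis
zl=np.cross(u,np.r_[n,0]);Rl=R.from_matrix(np.c_[u,np.r_[n,0],zl]);Rt=Rl*R.from_euler("x",np.pi)
lens=np.r_[Lc,.048]
g=lens-u*.078
tcp=g-zl*.0187
print("lens",lens.round(4),"grasp",g.round(4),"tcp",tcp.round(4),Rt.as_quat().round(4))
print("above",rel(Rt,tcp+zl*.09));print("at",rel(Rt,tcp))
pickle.dump((lens,yaw,Rt.as_quat(),tcp),open("loupe.pkl","wb"))
E
```

```text
lens [0.6047 0.2214 0.05  ]
yaw -0.17794566 line offset from lens mm -0.12839801655028724 near end s 0.11355925513029384
lens [0.6047 0.2213 0.048 ] grasp [0.5306 0.2347 0.0682] tcp [0.5258 0.2355 0.0501] [ 0.9875 -0.0881 -0.13   -0.0116]
above [ 0.0095 -0.2619  0.0645 -0.0725 -0.0024  0.133 ]
at [ 0.0095 -0.2619  0.0645 -0.0958 -0.004   0.2199]
```

Converted, 0.133 m is 0.1663, -0.0725 m is -0.0906, -0.262 rad is -0.2502.

Emit:
{"op": "move_tool", "data": {"steps": "0.0048,-0.1251,0.0306,-0.045,-0.0013,0.0838,0.7\n0.0091,-0.2502,0.0616,-0.0906,-0.003,0.1663,0.7\n0.0091,-0.2502,0.0616,-0.0906,-0.003,0.1663,0.7\n0.0091,-0.2502,0.0616,-0.0906,-0.003,0.1663,0.7\n0.0091,-0.2502,0.0616,-0.0906,-0.003,0.1663,0.7"}}

```text
clock: 4.0
position: [0.5494, 0.2328, 0.139]
ee_rot: [0.988, -0.087, -0.129, -0.012]
ft_force: [0.2, 0.5, 0.1]
grip_width: 0.703
grasp_force: 0.0
```

```bash
python3 - <<'E'
from h import *
import pickle
c,T=pose("wrist");im=vision.camera("wrist");cv2.imwrite("pics/w4.png",im)
lens,yaw,q,tcp=pickle.load(open("loupe.pkl","rb"))
print(rel(R.from_quat(q),tcp))
# handle top plane in tool frame: z = .09+.0187-.0187... compute centreline in tool frame
o=manip.get_obs();r=R.from_quat(o["ee_rot"])
zl=-r.apply([0,0,1]);top=tcp+zl*(.0187+.007)
C,_=rays(c,T,[0,0]);p=[]
for row in range(230,380,10):
    i=np.where(im[row,230:330].max(1)<75)[0]
    if 4<len(i)<60:
        _,v=rays(c,T,[230+i.mean(),row]);v=v[0];P=C+v*(((top-C)@zl)/(v@zl));p.append(np.r_[r.inv().apply(P-o["position"])*1e3,len(i)])
print(np.array(p).round(1))
E
```

```text
[-0.0017 -0.0029  0.0021 -0.0002  0.002   0.0923]
[[ -4.    1.7  66.6  20. ]
 [-12.1   2.9  66.6  21. ]
 [-20.5   2.9  66.6  21. ]
 [-29.1   1.7  66.6  20. ]
 [-37.9   1.7  66.6  20. ]
 [-47.    1.7  66.6  18. ]
 [-56.3   1.8  66.6  18. ]
 [-65.9   1.8  66.6  18. ]]
```

View pics/w4.png

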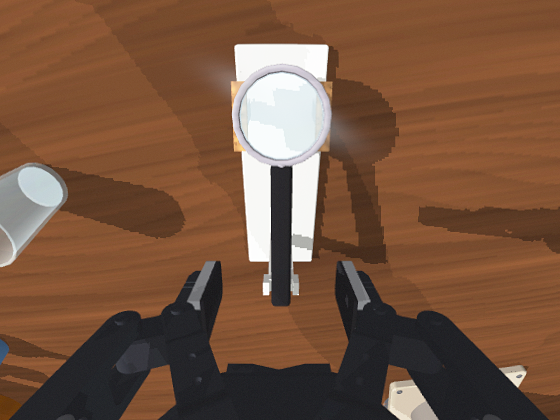

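Converted, 0.0923 m is 0.1154, 0.08 m is 0.1, -0.003 rad is -0.0029.

Emit:
{"op": "move_tool", "data": {"steps": "0,-0.0029,0.0019,-0.0025,0.0019,0.0625,0.7\n0,-0.0029,0.0019,-0.0025,0.0019,0.1,0.7\n0,-0.0029,0.0019,-0.0025,0.0019,0.1154,0.7\n0,-0.0029,0.0019,-0.0025,0.0019,0.1154,0.7\n0,-0.0029,0.0019,-0.0025,0.0019,0.1154,0\n0,-0.0029,0.0019,-0.0025,0.0019,0.1154,0\n0,-0.0029,0.0019,-0.0025,0.0019,0.1154,0\n0,-0.0029,0.0019,-0.0025,0.0019,0.1154,0\n0,-0.0029,0.0019,-0.0025,0.0019,0.1154,0\n0,-0.0029,0.0019,-0.0025,0.0019,0.1154,0\n0,-0.0029,0.0019,-0.0025,0.0019,0.1154,0\n0,-0.0029,0.0019,-0.0025,0.0019,0.1154,0", "grip_n": 70}}

```text
clock: 5.55
position: [0.5232, 0.2367, 0.0497]
ee_rot: [0.987, -0.088, -0.131, -0.012]
ft_force: [1.1, 0.0, 5.3]
grip_width: 0.176
grasp_force: 68.9
```

```bash
python3 - <<'E'
from h import *
o=manip.get_obs();r=R.from_quat(o["ee_rot"]);print(r.inv().apply([0,0,.1]).round(4))
E
```

```text
[-0.026  -0.0001 -0.0966]
```

Converted, -0.135 m is -0.1688, -0.06 m is -0.075, 0.263 rad is 0.2511.

Emit:
{"op": "move_tool", "data": {"steps": "0,0,0,-0.005,0,-0.0188,0\n0,0,0,-0.0113,0,-0.0425,0\n0,0,0,-0.02,0,-0.075,0\n0,0,0,-0.03,0,-0.1125,0\n0,0,0,-0.04,0,-0.15,0\n0,0.0382,0,-0.045,0,-0.1688,0\n0,0.0955,0,-0.045,0,-0.1688,0\n0,0.1528,0,-0.045,0,-0.1688,0\n0,0.2101,0,-0.045,0,-0.1688,0\n0,0.2387,0,-0.045,0,-0.1688,0\n0,0.2511,0,-0.045,0,-0.1688,0\n0,0.2511,0,-0.045,0,-0.1688,0\n0,0.2511,0,-0.045,0,-0.1688,0", "grip_n": 90}}

```text
clock: 7.18
position: [0.5232, 0.2362, 0.1883]
ee_rot: [0.996, -0.089, -0.001, -0.0]
ft_force: [0.1, 0.5, -1.3]
grip_width: 0.169
grasp_force: 87.7
```

```bash
python3 - <<'E'
from h import *
import pickle
c,T=pose("wrist");im=vision.camera("wrist");cv2.imwrite("pics/w5.png",im);pickle.dump((c,T),open("w5.pkl","wb"))
o=manip.get_obs();r=R.from_quat(o["ee_rot"]);print(r.as_matrix().round(4),o["joint_pos"].round(3))
E
```

```text
[[ 9.843e-01 -1.768e-01 -2.700e-03]
 [-1.768e-01 -9.843e-01  8.000e-04]
 [-2.800e-03 -3.000e-04 -1.000e+00]] [-0.082  0.291 -0.501  1.635  0.143  1.254 -2.359]
```

View pics/w5.png

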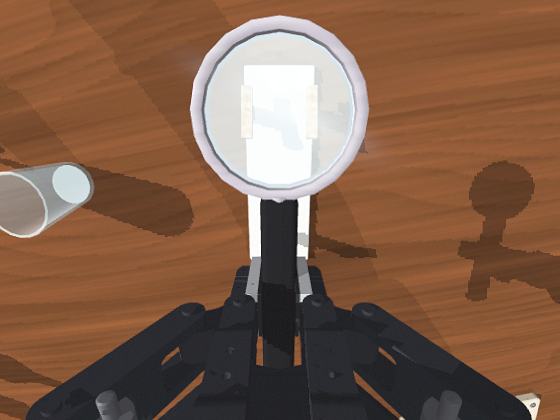

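```bash
cat > lens.py <<'E'
from h import *
import pickle
def lens(c,im):
    T=c["tool_from_camera"];hsv=cv2.cvtColor(cv2.GaussianBlur(im,(3,3),0),cv2.COLOR_BGR2HSV);pts=[]
    for a in np.radians(np.r_[-220:41:3]):   # skip the handle side
        rr=np.arange(82,104,.25);x=280+rr*np.cos(a);y=107+rr*np.sin(a)
        s=cv2.remap(hsv[:,:,1],x.astype(np.float32)[None],y.astype(np.float32)[None],1)[0].astype(float)
        i=np.where((s[1:]>80)&(s[:-1]<=80))[0]
        if len(i): pts.append((x[i[0]],y[i[0]]))
    pts=np.array(pts)
    P=onplane(c,T,pts,.0187*-1-.006)[:,:2]
    ok=np.ones(len(P),bool)
    for _ in range(4):
        A=np.c_[2*P,np.ones(len(P))];s=np.linalg.lstsq(A[ok],(P[ok]**2).sum(1),rcond=None)[0];r=np.sqrt(s[2]+s[:2]@s[:2])
        e=np.hypot(*(P-s[:2]).T)-r;ok=abs(e)<.001
    h=-.0247-T[2,3];dz=h*(.034/r-1)   # + = farther from camera (lower)
    return s[:2],r,ok.sum(),len(P),dz
if __name__=="__main__":
    c,T=pickle.load(open("w5.pkl","rb"));print(lens(c,cv2.imread("pics/w5.png")))
E
python3 lens.py
```

```text
(array([0.07954852, 0.00010819]), np.float64(0.03359252563647174), np.int64(87), 87, np.float64(0.001424233034775465))
```

```bash
cat > plan.py <<'E'
from h import *
th=-.025;C=np.array([.583,-.219]);Rm=np.array([[np.cos(th),-np.sin(th)],[np.sin(th),np.cos(th)]])
S={k:C+Rm@(np.array(v)/1e3) for k,v in dict(start=(-20,52),bend=(20,0),end=(-20,-52)).items()}
Rt=R.from_euler("x",np.pi);LT=np.array([.0800,0,-.0186]);F=.099
def tcp(xy,z=F): return np.r_[xy,z]-Rt.apply(LT)
if __name__=="__main__":
    print(S)
    print("above",rel(Rt,tcp(S["start"],.16)));
    for k in S: print(k,tcp(S[k]).round(4),rel(Rt,tcp(S[k])))
E
python3 plan.py
```

```text
{'start': array([ 0.56430611, -0.1665163 ]), 'bend': array([ 0.60299375, -0.21949995]), 'end': array([ 0.56170639, -0.2704838 ])}
above [-0.0005  0.0028 -0.1777  0.0331  0.4032  0.0466]
start [ 0.4843 -0.1665  0.0804] [-0.0005  0.0028 -0.1777  0.0333  0.4032  0.1076]
bend [ 0.523  -0.2195  0.0804] [-0.0005  0.0028 -0.1777  0.0807  0.4485  0.1074]
end [ 0.4817 -0.2705  0.0804] [-5.000e-04  2.800e-03 -1.777e-01  4.910e-02  5.060e-01  1.075e-01]
```

Travel to above the start port smoothly.

Converted, 0.403 m is 0.5038, 0.397 m is 0.4963, -0.178 rad is -0.17.

Emit:
{"op": "move_tool", "data": {"steps": "0,0.0029,-0.0095,0.0025,0.0188,0,0\n0,0.0029,-0.0286,0.0075,0.0563,0,0\n0,0.0029,-0.0477,0.0125,0.1063,0,0\n0,0.0029,-0.0668,0.0175,0.1625,0,0\n0,0.0029,-0.0859,0.0225,0.2188,0,0\n0,0.0029,-0.105,0.0275,0.275,0,0\n0,0.0029,-0.1241,0.0325,0.3313,0,0\n0,0.0029,-0.1432,0.0363,0.3875,0.0125,0\n0,0.0029,-0.1576,0.0388,0.4375,0.025,0\n0,0.0029,-0.1671,0.0413,0.475,0.0438,0\n0,0.0029,-0.17,0.0413,0.4963,0.055,0\n0,0.0029,-0.17,0.0413,0.5038,0.0588,0\n0,0.0029,-0.17,0.0413,0.5038,0.0588,0\n0,0.0029,-0.17,0.0413,0.5038,0.0588,0"}}

```text
clock: 8.98
position: [0.4849, -0.165, 0.1417]
ee_rot: [1.0, 0.001, 0.001, -0.0]
ft_force: [-0.3, 0.7, 0.1]
grip_width: 0.169
grasp_force: 87.8
```

```bash
python3 - <<'E'
from lens import *
c,T=pose("wrist");im=vision.camera("wrist");cv2.imwrite("pics/w6.png",im);pickle.dump((c,T),open("w6.pkl","wb"))
o=manip.get_obs();r=R.from_quat(o["ee_rot"]);print(r.as_matrix().round(4),o["joint_pos"].round(3))
import plan
for k in plan.S: print(k,rel(plan.Rt,plan.tcp(plan.S[k])),proj(c,T,np.r_[plan.S[k],.022]).round(1))
E
```

```text
[[ 1.0e+00  2.6e-03  1.8e-03]
 [ 2.6e-03 -1.0e+00  5.0e-04]
 [ 1.8e-03 -5.0e-04 -1.0e+00]] [ 0.454  0.169 -0.234  1.86   0.042  1.115 -1.364]
start [-0.0005 -0.0018  0.0026 -0.0007  0.0015  0.0612] [[280.9 113. ]]
bend [-0.0005 -0.0018  0.0026  0.0379  0.0546  0.0613] [[346.9  63.6]]
end [-0.0005 -0.0018  0.0026 -0.0035  0.1055  0.0612] [[403.5 117.5]]
```

View pics/w6.png

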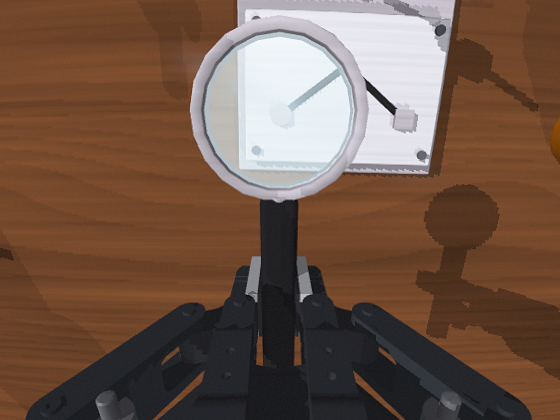

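Converted, 0.0612 m is 0.0765, 0.058 m is 0.0725, 0.0026 rad is 0.0025.

Emit:
{"op": "move_tool", "data": {"steps": "0,-0.0019,0.0025,-0.0009,0.0019,0.0188,0\n0,-0.0019,0.0025,-0.0009,0.0019,0.0438,0\n0,-0.0019,0.0025,-0.0009,0.0019,0.0625,0\n0,-0.0019,0.0025,-0.0009,0.0019,0.0725,0\n0,-0.0019,0.0025,-0.0009,0.0019,0.0765,0\n0,-0.0019,0.0025,-0.0009,0.0019,0.0765,0\n0,-0.0019,0.0025,-0.0009,0.0019,0.0765,0"}}

```text
clock: 9.9
position: [0.484, -0.1677, 0.0805]
ee_rot: [1.0, -0.001, -0.0, -0.0]
ft_force: [0.1, 0.2, 0.3]
grip_width: 0.171
grasp_force: 87.8
```

```bash
python3 - <<'E'
from lens import *
c,T=pose("wrist");im=vision.camera("wrist");cv2.imwrite("pics/w7.png",im);print(lens(c,im))
s=vision.camera("scene");cv2.imwrite("pics/s7.png",s)
sc,sT=pose("scene");p=proj(sc,sT,[.6,-.2,.08])[0].astype(int);print(p)
z=[cv2.resize(s[p[1]-55:p[1]+55,p[0]-55:p[0]+55],(550,550),interpolation=cv2.INTER_CUBIC),cv2.resize(im[0:200,180:430],(250,200))]
can=np.zeros((550,800,3),np.uint8);can[:,:550]=z[0];can[:200,550:]=z[1];cv2.imwrite("pics/z7.png",can)
o=manip.get_obs();print(o["position"],R.from_quat(o["ee_rot"]).as_matrix().round(4)[2],o["joint_velocities"].round(3).max())
import plan
for k in plan.S: print(k,rel(plan.Rt,plan.tcp(plan.S[k])))
lc=T_l=o["position"]+R.from_quat(o["ee_rot"]).apply(plan.LT);print("lens",lc.round(4),"proj scene crop lens, collar:",(proj(sc,sT,[lc,[.674,-.221,.099]])-p+55)*5)
E
```

```text
(array([0.07976315, 0.00019178]), np.float64(0.03395775821801783), np.int64(31), 32, np.float64(0.00014606266858523055))
[197 203]
[ 0.48396763 -0.16762105  0.08038917] [-2.e-04 -2.e-04 -1.e+00] 0.001
start [-0.0002  0.0002 -0.0017  0.0003 -0.0011 -0.    ]
bend [-0.0002  0.0002 -0.0017  0.0391  0.0518 -0.    ]
end [-0.0002  0.0002 -0.0017 -0.0021  0.1029 -0.    ]
lens [ 0.564  -0.1678  0.099 ] proj scene crop lens, collar: [[330.06036779 189.01375383]
 [239.02503169 389.25489868]]
```

View pics/z7.png

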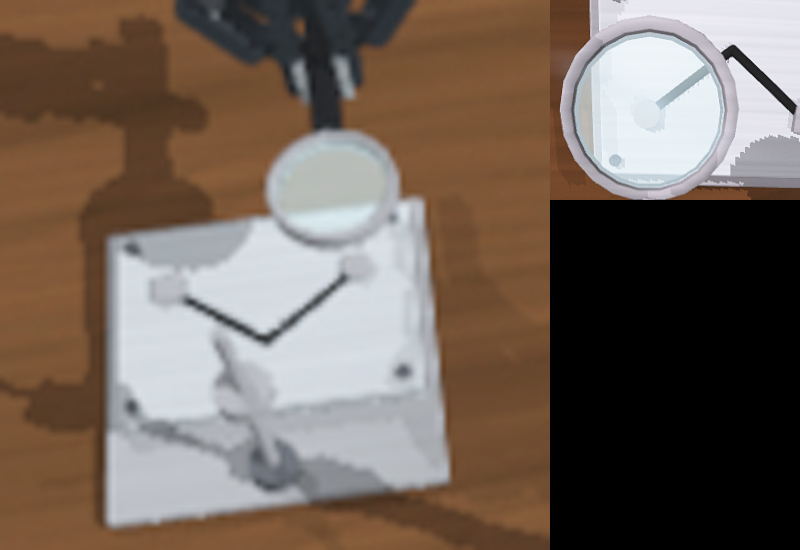

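Converted, -0.001 m is -0.0013, 0.0003 m is 0.0004, -0.0017 rad is -0.0016.

Emit:
{"op": "move_tool", "data": {"steps": "0,0,-0.0016,0.0004,-0.0013,0,0\n0,0,-0.0016,0.0004,-0.0013,0,0\n0,0,-0.0016,0.0004,-0.0013,0,0\n0,0,-0.0016,0.0004,-0.0013,0,0\n0,0,-0.0016,0.0004,-0.0013,0,0\n0,0,-0.0016,0.0004,-0.0013,0,0\n0,0,-0.0016,0.0004,-0.0013,0,0\n0,0,-0.0016,0.0004,-0.0013,0,0\n0,0,-0.0016,0.0004,-0.0013,0,0\n0,0,-0.0016,0.0004,-0.0013,0,0\n0,0,-0.0016,0.0004,-0.0013,0,0"}}

```text
clock: 11.38
position: [0.484, -0.1665, 0.0799]
ee_rot: [1.0, -0.0, -0.0, -0.0]
ft_force: [0.0, 0.3, -0.5]
grip_width: 0.173
grasp_force: 87.8
```

```bash
python3 plan.py | tail -4
```

```text
above [-0.0005  0.001  -0.      0.0003 -0.0001 -0.0615]
start [ 0.4843 -0.1665  0.0804] [-0.0005  0.001  -0.      0.0003 -0.     -0.0005]
bend [ 0.523  -0.2195  0.0804] [-0.0005  0.001  -0.      0.039   0.0529 -0.0005]
end [ 0.4817 -0.2705  0.0804] [-0.0005  0.001  -0.     -0.0023  0.1039 -0.0005]
```

Converted, 0.0529 m is 0.0661, 0.0503 m is 0.0629.

Emit:
{"op": "move_tool", "data": {"steps": "0,0,0,0.0024,0.0033,0,0\n0,0,0,0.0049,0.0066,0,0\n0,0,0,0.0073,0.0099,0,0\n0,0,0,0.0098,0.0133,0,0\n0,0,0,0.0121,0.0165,0,0\n0,0,0,0.0146,0.0199,0,0\n0,0,0,0.017,0.0231,0,0\n0,0,0,0.0195,0.0265,0,0\n0,0,0,0.0219,0.0298,0,0\n0,0,0,0.0244,0.0331,0,0\n0,0,0,0.0268,0.0364,0,0\n0,0,0,0.0293,0.0396,0,0\n0,0,0,0.0316,0.043,0,0\n0,0,0,0.0341,0.0463,0,0\n0,0,0,0.0365,0.0496,0,0\n0,0,0,0.039,0.0529,0,0\n0,0,0,0.0414,0.0563,0,0\n0,0,0,0.0439,0.0595,0,0\n0,0,0,0.0463,0.0629,0,0\n0,0,0,0.0488,0.0661,0,0"}}

```text
clock: 13.88
position: [0.5231, -0.2197, 0.0799]
ee_rot: [1.0, -0.0, -0.0, -0.0]
ft_force: [0.8, 0.5, -1.5]
grip_width: 0.172
grasp_force: 87.8
```

```bash
python3 plan.py | tail -2
```

```text
bend [ 0.523  -0.2195  0.0804] [-0.0005  0.001  -0.0001 -0.0001 -0.0002 -0.0005]
end [ 0.4817 -0.2705  0.0804] [-0.0005  0.001  -0.0001 -0.0414  0.0508 -0.0005]
```

Converted, 0.051 m is 0.0638, 0.0485 m is 0.0606.

Emit:
{"op": "move_tool", "data": {"steps": "0,0,0,-0.0026,0.0033,0,0\n0,0,0,-0.0051,0.0064,0,0\n0,0,0,-0.0078,0.0096,0,0\n0,0,0,-0.0104,0.0128,0,0\n0,0,0,-0.0129,0.016,0,0\n0,0,0,-0.0155,0.0191,0,0\n0,0,0,-0.0181,0.0224,0,0\n0,0,0,-0.0208,0.0255,0,0\n0,0,0,-0.0233,0.0288,0,0\n0,0,0,-0.0259,0.0319,0,0\n0,0,0,-0.0285,0.0351,0,0\n0,0,0,-0.031,0.0383,0,0\n0,0,0,-0.0336,0.0415,0,0\n0,0,0,-0.0363,0.0446,0,0\n0,0,0,-0.0388,0.0479,0,0\n0,0,0,-0.0414,0.051,0,0\n0,0,0,-0.044,0.0543,0,0\n0,0,0,-0.0466,0.0574,0,0\n0,0,0,-0.0491,0.0606,0,0\n0,0,0,-0.0518,0.0638,0,0"}}

```text
clock: 16.38
position: [0.4814, -0.2706, 0.0799]
ee_rot: [1.0, -0.0, -0.0, -0.0]
ft_force: [0.2, 0.5, -0.7]
grip_width: 0.17
grasp_force: 87.8
```

```bash
python3 - <<'E'
from lens import *
c,T=pose("wrist");im=vision.camera("wrist");cv2.imwrite("pics/w8.png",im)
import plan
print(rel(plan.Rt,plan.tcp(plan.S["end"])),"lens px",proj(c,c["tool_from_camera"],plan.LT),"pred port px",proj(c,T,np.r_[plan.S["end"],.024]))
cv2.imwrite("pics/z8.png",im[0:230,150:430])
E
```

```text
[-0.0003  0.0011 -0.0005  0.0006 -0.0006 -0.0005] lens px [[279.25387185 113.7599761 ]] pred port px [[278.62154969 111.98809096]]
```

View pics/z8.png

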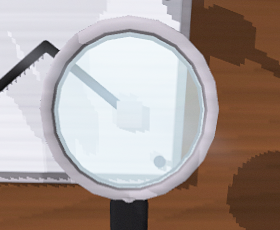

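Converted, 0.0006 m is 0.0008, -0.0004 m is -0.0005, 0.001 rad is 0.001.

Emit:
{"op": "move_tool", "data": {"steps": "0,0.001,0,0.0004,0.0008,-0.0005,0\n0,0.001,0,0.0004,0.0008,-0.0005,0\n0,0.001,0,0.0004,0.0008,-0.0005,0\n0,0.001,0,0.0004,0.0008,-0.0005,0\n0,0.001,0,0.0004,0.0008,-0.0005,0\n0,0.001,0,0.0004,0.0008,-0.0005,0\n0,0.001,0,0.0004,0.0008,-0.0005,0\n0,0.001,0,0.0004,0.0008,-0.0005,0\n0,0.001,0,0.0004,0.0008,-0.0005,0\n0,0.001,0,0.0004,0.0008,-0.0005,0"}}

```text
clock: 17.68
position: [0.4819, -0.2711, 0.0803]
ee_rot: [1.0, -0.0, -0.0, -0.0]
ft_force: [0.1, 0.4, -0.3]
grip_width: 0.165
grasp_force: 87.8
```

```bash
python3 -c "
from workcell import manip, vision, ticket
print(ticket.hand_in())"
```

```text
the job is handed in; nothing more can be done
None
```

I handed the job in at 17.7 s: I held the loupe over the round port for over a second, followed the seam round the bend at about 2.6 cm/s, and finished holding it still and level over the square port; by camera estimate the lens was within about 2 mm of the port centre, at my measured focal height of about 99 mm. The judge's verdict was not shown.

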